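# Find the case whose catch has missed and snap it shut

### The job

One of the three latched wooden tool cases has a catch that has missed, and it does not show from outside. Without undoing any catch, tug the lids up by their bar handles to find the one that lifts, and raise it a couple of centimetres; then shut that lid again and push its front catch fully home. Leave the other two fastened and the things around them where they are.

Things in the scene. Friction and masses are not known exactly. Their poses are not given: they have to be found in the camera images.
- case_a: One of three alike wooden tool cases fixed to the bench, in a row in any order; nothing outside tells which is unfastened. 130 deep (x) x 110 wide (y) x 97 high with lid shut (tray 75, lid 22). Origin: centre of the underside; its -x is the front (catch side, towards the robot); the lid's hinge runs along y at x=+65, z=75.
- lid_a (a joint): Lid of case_a: 0 shut, grows as the front is lifted (rad). The hinge is stiff (0.3 N m) and stays where it is left; about 4 N at the handle moves an unfastened lid. A fastened lid has about 2 mm of play at its front (under 0.03 rad), then its catch stops it dead. A pull of 9 N tells one from the other.
- catch_a (a joint): Steel flap catch, 30 wide, mid-front of case_a: hinged at its foot 30 above the bench; claw at its top (93) hooks over a strike plate on the lid. Value: lean outwards (rad). All start 0.10 to 0.14, caught or not. A caught one goes in no further than about 0.09; the missed one, lid shut, goes fully home to 0 and so catches. Stiff: some 3 N at the press point moves it; it stays.
- handle_a (a point): Middle of the round bar handle on case_a's lid: bar 12 thick, parallel to the case's y, 72 between the middles of its posts, bar centre 30 above the lid's top. With the lid shut it lies at x=-40, z=127 in the case's frame, so 105 in front of the hinge and 52 above it. Clear space under and around it.
- press_a (a point): Outer face of case_a's catch flap, near its top, where to press: 80 above the bench; 85 in front of the case's centre when the flap is at 0 (5 to 7 further out at the start). Press along the case's +x; the missed catch moves in 5 to 7 until it meets its stop.
- case_b: One of three alike wooden tool cases fixed to the bench, in a row in any order; nothing outside tells which is unfastened. 130 deep (x) x 110 wide (y) x 97 high with lid shut (tray 75, lid 22). Origin: centre of the underside; its -x is the front (catch side, towards the robot); the lid's hinge runs along y at x=+65, z=75.
- lid_b (a joint): Lid of case_b: 0 shut, grows as the front is lifted (rad). The hinge is stiff (0.3 N m) and stays where it is left; about 4 N at the handle moves an unfastened lid. A fastened lid has about 2 mm of play at its front (under 0.03 rad), then its catch stops it dead. A pull of 9 N tells one from the other.
- catch_b (a joint): Steel flap catch, 30 wide, mid-front of case_b: hinged at its foot 30 above the bench; claw at its top (93) hooks over a strike plate on the lid. Value: lean outwards (rad). All start 0.10 to 0.14, caught or not. A caught one goes in no further than about 0.09; the missed one, lid shut, goes fully home to 0 and so catches. Stiff: some 3 N at the press point moves it; it stays.
- handle_b (a point): Middle of the round bar handle on case_b's lid: bar 12 thick, parallel to the case's y, 72 between the middles of its posts, bar centre 30 above the lid's top. With the lid shut it lies at x=-40, z=127 in the case's frame, so 105 in front of the hinge and 52 above it. Clear space under and around it.
- press_b (a point): Outer face of case_b's catch flap, near its top, where to press: 80 above the bench; 85 in front of the case's centre when the flap is at 0 (5 to 7 further out at the start). Press along the case's +x; the missed catch moves in 5 to 7 until it meets its stop.
- case_c: One of three alike wooden tool cases fixed to the bench, in a row in any order; nothing outside tells which is unfastened. 130 deep (x) x 110 wide (y) x 97 high with lid shut (tray 75, lid 22). Origin: centre of the underside; its -x is the front (catch side, towards the robot); the lid's hinge runs along y at x=+65, z=75.
- lid_c (a joint): Lid of case_c: 0 shut, grows as the front is lifted (rad). The hinge is stiff (0.3 N m) and stays where it is left; about 4 N at the handle moves an unfastened lid. A fastened lid has about 2 mm of play at its front (under 0.03 rad), then its catch stops it dead. A pull of 9 N tells one from the other.
- catch_c (a joint): Steel flap catch, 30 wide, mid-front of case_c: hinged at its foot 30 above the bench; claw at its top (93) hooks over a strike plate on the lid. Value: lean outwards (rad). All start 0.10 to 0.14, caught or not. A caught one goes in no further than about 0.09; the missed one, lid shut, goes fully home to 0 and so catches. Stiff: some 3 N at the press point moves it; it stays.
- handle_c (a point): Middle of the round bar handle on case_c's lid: bar 12 thick, parallel to the case's y, 72 between the middles of its posts, bar centre 30 above the lid's top. With the lid shut it lies at x=-40, z=127 in the case's frame, so 105 in front of the hinge and 52 above it. Clear space under and around it.
- press_c (a point): Outer face of case_c's catch flap, near its top, where to press: 80 above the bench; 85 in front of the case's centre when the flap is at 0 (5 to 7 further out at the start). Press along the case's +x; the missed catch moves in 5 to 7 until it meets its stop.
- tape_roll: Roll of tape lying flat, 84 across, 24 high. Bystander, origin at its underside; leave it where it is.
- brush: Small brush lying on the bench. Bystander; leave it where it is.
- spray_bottle: Clear bottle, 60 across, 170 high. Bystander, origin at its underside; leave it where it is.
- mug: White mug, 80 across, 90 high. Bystander, origin at its underside; leave it where it is.
- jar: Amber jar with a steel lid, 64 across, 80 high. Bystander, origin at its underside; leave it where it is.

How it is judged:
By the outcome, as a careful person would: the job done as asked, in the order asked, and still so for the second after the job is handed in, with the robot touching nothing.
It also fails if it takes over 61 s, if anything falls off the work surface, if the arm or the gripper's body presses on something with over 40 N, if the wrist force passes 120 N, or if a joint passes its speed limit or range.

### The arm

A 6-joint arm with a two-finger parallel gripper is mounted at the origin on the work surface. World frame = base frame: x ahead of the robot, y to its left, z up, the work surface at z = 0. Lengths are in mm, angles in rad, forces in N, time in s.
With the tool pointing down it reaches from about 350 to 975 mm from the base axis. Payload 7.1 kg.
Tool frame: the origin (TCP) lies at the centre of the arm's flange, where the gripper is bolted on; the fingertips stand 182 mm ahead of it and the grasp point (between the pads) lies 163 mm ahead of it; z points along the fingers, y is the line along which they close (so a half turn about z gives the same grasp; the last joint's range is limited). The gripper opens to 88 mm and grips with 3 to 60 N. Pads are 20 mm wide; open, the fingers measure 115 mm over their backs; the gripper's body (75 mm by 178 mm) begins 61 mm behind the grasp point.
Start: joints at [1.162, 0.423, 1.63, -0, 1.089, -0.019], TCP at [237.47, 578.113, 404.675] pointing down, gripper open.
Joint ranges: [-3, 3], [-0.9, 2.11], [0.09, 2.58], [-1.31, 4.45], [0.11, 2.69], [-2.54, 2.54]. Speed limits (rad/s): [2.39, 2.39, 3.01, 3.14, 3.14, 3.14].

### API

Orientations are given as a rotation vector (axis times angle).
In Python, from workcell import readout, get_image, ctrl gives the robot as it stands.
- The arm moves only by the tool step_arm, never from a script. Its argument "targets" is a list that holds one entry, the list of rows, each a list of 7 numbers: the shift along the world's x, y, z as a fraction of full scale, then the turn, a rotation vector about the world's x, y, z as a fraction of full scale, then the opening, from 0 (shut) to 1 (fully open). In form: [[[dx, dy, dz, wx, wy, wz, claw], ...]]. A call has exactly 5 rows; each row shifts and turns the commanded pose from where the row before left it; what a row does not reach is not made up. Full scale, the value 1, is 0.05 m for a shift and 4 degrees for a turn. A row lasts 1/8 s, in which the tool goes at most 62.5 mm and 10.7 degrees, less where a joint would pass 70% of its speed; a pose out of reach is approached as far as the arm can. A call with a number of a shift or a turn outside -1 to 1 is refused whole. A call with a gripper value outside its range is refused whole. The fingers move at their own pace and stop on an object; the grip force is fixed at half the most. Time passes only in rows, so rows that do not move let the fingers close, or fill a call up. It gives the time, the measured TCP pose, the force, the opening and the grip force at its end, in the units of the state.
- readout.get_obs(): the state, without advancing time (a new reading comes with each control period).
- get_image(name): name is "scene" or "top" or "wrist"; returns a dict with "pixels" (420x560x3 uint8, red, green, blue), "intrinsics" (3x3 intrinsics, pixels), "extrinsics" (4x4, takes a point from world to camera coordinates). Camera axes: x right, y down, z forward; pixel columns grow to the right and rows downward; lengths in mm; the calibration is good to about 2 mm. A picture is of the moment at which its call begins. There is no depth.
- ctrl.close_job(): hands the job in; it is judged then, once.
The state is a dict: "t": time; "qpos": joint angles; "qvel": joint speeds; "joint_torque": joint torques, N m; "ee_pos": TCP position; "orientation": TCP orientation; "ft_force": force on the tool from outside, world axes, zero at the start; "moment": the same for the moment, N m; "width": finger opening in mm; "grasp_force": force on a finger pad.
Only numpy, scipy, OpenCV 4.12 (cv2) and the standard library are available. Lean on these libraries where they do the work, as an engineer would, in place of code of your own. Each camera call takes 0.05 s, during which the arm holds its last target. There are 200 camera calls.

## Working session

There is one attempt and no reset: what is moved stays moved. The work goes in short steps, Python scripts to look and compute and a tool call to move; the robot and the scene stay as the last step left them, time stands still between calls to the robot, and variables do not carry over. Pictures are saved under pics/ and viewed, at most 10 in all, crops included, and the job is handed in when it is done.

Besides the shell and the picture viewer there is one more tool, called as name(argument=value, ...) on one line, values as JSON. step_arm: Moves the arm, as the interface text tells. Shift numbers are shares of 0.05 m and turn numbers shares of 4 degrees, none past 1 either way. Its arguments: {"type":"object","properties":{"targets":{"type":"array"}},"required":["targets"]}

```bash
mkdir -p pics; ls
python3 - <<'E'
from workcell import readout,get_image
import cv2,numpy as np
o=readout.get_obs();print(o)
for n in("scene","top"):
    g=get_image(n);cv2.imwrite(f"pics/{n}0.png",g["pixels"][:,:,::-1]);np.savez(f"{n}0.npz",**g)
    print(n,np.round(g["intrinsics"],1).tolist(),np.round(g["extrinsics"],3).tolist())
E
```

```text
pics
{'t': 0.0, 'qpos': array([ 1.16201529e+00,  4.23827966e-01,  1.63067531e+00, -2.84582352e-05,
        1.08859273e+00, -1.89848312e-02]), 'qvel': array([ 0.00028621,  0.00053888, -0.00165705, -0.00068008, -0.00147976,
        0.0012543 ]), 'joint_torque': array([ 3.66845386e-03, -5.44633555e+01, -2.73664802e+01,  6.46506669e-02,
        2.28475366e-02, -1.00884895e-04]), 'ee_pos': array([237.36150438, 577.87742012, 403.91529775]), 'orientation': array([-6.08343911e-01, -3.08182845e+00,  2.31584689e-03]), 'ft_force': array([-0.23968231,  0.12175715, -0.6123402 ]), 'moment': array([-0.01334717, -0.01790813, -0.01396158]), 'grasp_force': 0.0, 'width': 87.74751578443427}
scene [[476.6, 0.0, 275.5], [0.0, 476.6, 216.4], [0.0, 0.0, 1.0]] [[0.094, 0.996, -0.012, -70.792], [0.779, -0.081, -0.622, -380.782], [-0.621, 0.049, -0.783, 1355.761], [0.0, 0.0, 0.0, 1.0]]
top [[526.5, 0.0, 284.4], [0.0, 526.5, 209.0], [0.0, 0.0, 1.0]] [[0.027, -1.0, 0.003, -14.636], [-0.995, -0.027, -0.099, 579.55], [0.099, -0.001, -0.995, 1173.422], [0.0, 0.0, 0.0, 1.0]]
```

View pics/top0.png

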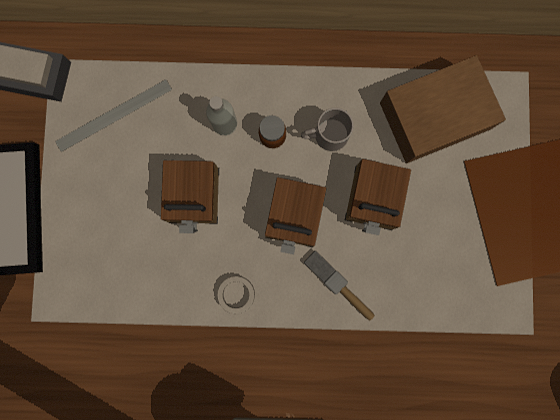

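View pics/scene0.png

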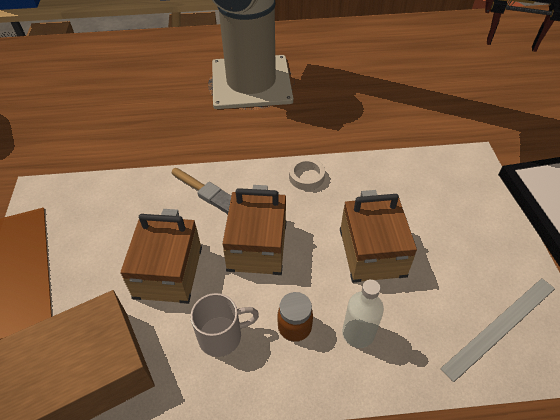

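The top view shows the three cases, with handles at about (185,208), (291,229) and (379,210) and catches at (187,227), (288,247) and (372,228). The tape roll is at (235,293) and the brush runs from (305,255) to (370,315). Next I'll measure the handles and catches in both views.

```bash
cat > h.py <<'E'
import numpy as np,cv2
def ray(g,uv):
    K,E=np.array(g["intrinsics"]),np.array(g["extrinsics"]);R,t=E[:3,:3],E[:3,3]
    return -R.T@t, R.T@np.linalg.inv(K)@np.array([uv[0],uv[1],1.])
def plane(g,uv,z):
    c,d=ray(g,uv);return c+d*(z-c[2])/d[2]
def tri(a,b):
    (c1,d1),(c2,d2)=a,b
    s=np.linalg.lstsq(np.c_[d1,-d2],c2-c1,rcond=None)[0]
    p,q=c1+d1*s[0],c2+d2*s[1];return (p+q)/2,np.linalg.norm(p-q)
E
python3 - <<'E'
from h import *
T=dict(np.load("top0.npz"));S=dict(np.load("scene0.npz"))
def comps(g,box,thr,chan):
    x0,y0,x1,y1=box;p=g["pixels"][y0:y1,x0:x1].astype(int)
    m=((p.max(2)<thr)&(p[...,0]-p[...,2]<14)) if chan=="dark" else ((p.max(2)-p.min(2)<12)&(p.min(2)>thr))
    n,l,s,c=cv2.connectedComponentsWithStats(m.astype(np.uint8))
    i=1+np.argmax(s[1:,4]);pts=np.argwhere(l==i)[:,::-1]+[x0,y0]
    return pts,cv2.minAreaRect(pts.astype(np.float32))
tb=[(160,198,212,216),(268,218,318,240),(355,198,402,220)]
sb=[(350,190,402,215),(232,185,282,208),(136,210,188,232)]
for a,b in zip(tb,sb):
    pa,ra=comps(T,a,75,"dark");pb,rb=comps(S,b,75,"dark")
    print(len(pa),np.round(ra[0],1),np.round(ra[1],1),ra[2],'|',len(pb),np.round(rb[0],1),np.round(rb[1],1),rb[2])
    print(' plane127',plane(T,ra[0],127).round(),' tri',tri(ray(T,ra[0]),ray(S,rb[0])))
for n,g,bs in(("t",T,tb),("s",S,sb)):
    out=[cv2.resize(g["pixels"][max(0,b[1]-50):b[3]+25,b[0]-8:b[2]+8][:,:,::-1],(260,390),interpolation=cv2.INTER_CUBIC) for b in bs]
    cv2.imwrite(f"pics/crop_{n}.png",np.clip(1.6*np.hstack(out),0,255))
E
```

```text
210 [184.5 206.8] [41.1  5.5] 1.6365771293640137 | 336 [375.9 202.1] [14.7 45. ] 85.2363510131836
 plane127 [569. 211. 127.]  tri (array([569.91606268, 212.92404639, 117.81473699]), np.float64(1.343917493762037))
202 [291.9 228. ] [39.   5.5] 11.9761323928833 | 322 [256.5 196.3] [41.4 14.5] 1.6846843957901
 plane127 [530. -16. 127.]  tri (array([531.05086942, -15.28078124, 117.88523145]), np.float64(0.8694138616196172))
211 [378.4 208.8] [40.6  6.4] 11.976131439208984 | 362 [161.5 220.5] [19. 45.] 90.0
 plane127 [ 576. -196.  127.]  tri (array([ 576.12675853, -196.47470262,  122.06658047]), np.float64(0.4099404827364769))[ WARN:0@0.082] global loadsave.cpp:1063 imwrite_ Unsupported depth image for selected encoder is fallbacked to CV_8U.
```

View pics/crop_t.png

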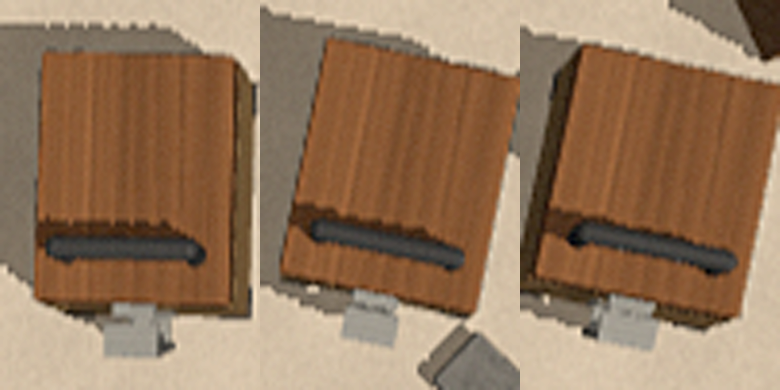

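The crop shows three shut lids at the same height, each with its bar across the front and its catch mid-front. Bar lengths are about 41 px (84 mm at that depth), which matches. The bars give yaws of about 0°, -10.4° and -10.4°. I'll start with the left case, handle at about (569,211).

step_arm(targets=[[[0.33, -0.37, 0, 0, 0, -0.85, 0.7], [0.33, -0.37, 0, 0, 0, -0.85, 0.7], [0.33, -0.37, 0, 0, 0, -0.85, 0.7], [0.33, -0.37, 0, 0, 0, -0.85, 0.7], [0.33, -0.37, 0, 0, 0, -0.85, 0.7]]])

```text
t: 0.72
ee_pos: [321.0, 483.8, 404.5]
orientation: [1.064, 2.956, -0.001]
ft_force: [0.9, -0.5, -1.0]
width: 61.5
grasp_force: 0.0
```

step_arm(targets=[[[0.33, -0.37, 0, 0, 0, -0.85, 0.7], [0.33, -0.37, 0, 0, 0, -0.85, 0.7], [0.33, -0.37, 0, 0, 0, -0.85, 0.7], [0.33, -0.37, 0, 0, 0, -0.85, 0.7], [0.33, -0.37, 0, 0, 0, -0.85, 0.7]]])

```text
t: 1.35
ee_pos: [403.3, 391.2, 404.5]
orientation: [1.489, 2.766, -0.001]
ft_force: [-0.8, -0.0, 0.1]
width: 61.2
grasp_force: 0.0
```

step_arm(targets=[[[0.33, -0.37, 0, 0, 0, -0.85, 0.7], [0.33, -0.37, 0, 0, 0, -0.85, 0.7], [0.33, -0.37, 0, 0, 0, -0.85, 0.7], [0.33, -0.37, 0, 0, 0, -0.85, 0.7], [0.33, -0.37, 0, 0, 0, -0.85, 0.7]]])

```text
t: 1.98
ee_pos: [485.5, 298.7, 404.5]
orientation: [1.882, 2.516, -0.001]
ft_force: [0.3, 0.2, 0.2]
width: 61.3
grasp_force: 0.0
```

step_arm(targets=[[[0.33, -0.37, 0, 0, 0, -0.85, 0.7], [0.33, -0.37, 0, 0, 0, -0.85, 0.7], [0.33, -0.37, 0, 0, 0, -0.85, 0.7], [0.33, -0.3, 0, 0, 0, -0.85, 0.7], [0.33, -0.3, 0, 0, 0, -0.75, 0.7]]])

```text
t: 2.6
ee_pos: [568.3, 213.8, 404.7]
orientation: [2.224, 2.218, -0.0]
ft_force: [-0.2, 0.5, 0.5]
width: 61.3
grasp_force: 0.0
```

```bash
cat >> h.py <<'E'
def snap(n,f):
    from workcell import get_image
    g=get_image(n);cv2.imwrite(f"pics/{f}.png",g["pixels"][:,:,::-1]);np.savez(f"{f}.npz",**g);return g
def proj(g,p):
    E=np.array(g["extrinsics"]);q=np.array(g["intrinsics"])@(E[:3,:3]@p+E[:3,3]);return q[:2]/q[2]
E
python3 - <<'E'
from h import *
from workcell import readout
o=readout.get_obs();print(o['t'],o['ee_pos'],o['orientation'],o['qpos'],o['ft_force'])
g=snap("wrist","w1");print(proj(g,np.array([569,211,127.])),proj(g,np.array([569,253,127.])),proj(g,np.array([569,169,127.])))
E
```

```text
2.6 [568.27395178 213.78612733 404.67471633] [ 2.22448662e+00  2.21837154e+00 -2.07688868e-04] [ 3.40238475e-01  3.97142462e-01  1.67074539e+00 -7.95202310e-05
  1.07381797e+00  3.43029155e-01] [-0.19159505  0.45253698  0.51518867]
[278.25187544 206.03719213] [278.21603503 149.65007124] [278.28459778 257.518693  ]
```

View pics/w1.png

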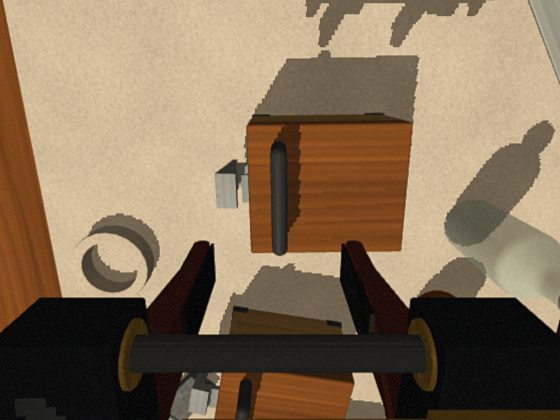

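The wrist view shows the left bar from (279,142) to (279,255). The prediction was column 278, rows 150–257, so x agrees within about 1 mm. Going down and gripping.

step_arm(targets=[[[0.02, 0, -0.46, 0, 0, 0, 0.7], [0, 0, -0.46, 0, 0, 0, 0.7], [0, 0, -0.46, 0, 0, 0, 0.7], [0, 0, -0.46, 0, 0, 0, 0.7], [0, 0, -0.46, 0, 0, 0, 0.7]]])

```text
t: 3.28
ee_pos: [568.5, 215.1, 288.9]
orientation: [-2.22, -2.222, -0.0]
ft_force: [0.3, 0.1, -0.5]
width: 61.6
grasp_force: 0.0
```

step_arm(targets=[[[0, 0, 0, 0, 0, 0, 0.4], [0, 0, 0, 0, 0, 0, 0.2], [0, 0, 0, 0, 0, 0, 0], [0, 0, 0, 0, 0, 0, 0], [0, 0, 0, 0, 0, 0, 0]]])

```text
t: 3.9
ee_pos: [568.5, 215.1, 290.2]
orientation: [2.22, 2.223, 0.001]
ft_force: [0.9, -1.3, -0.4]
width: 15.0
grasp_force: 0.0
```

step_arm(targets=[[[0, 0, 0.02, 0, 0, 0, 0], [0, 0, 0.02, 0, 0, 0, 0], [0, 0, 0.02, 0, 0, 0, 0], [0, 0, 0, 0, 0, 0, 0], [0, 0, 0, 0, 0, 0, 0]]])

```text
t: 4.53
ee_pos: [569.7, 215.1, 292.4]
orientation: [2.218, 2.221, 0.004]
ft_force: [8.7, -0.1, -8.7]
width: 11.1
grasp_force: 30.0
```

step_arm(targets=[[[0.01, 0, 0.02, 0, 0, 0, 0], [0.01, 0, 0.02, 0, 0, 0, 0], [0, 0, 0, 0, 0, 0, 0], [0, 0, 0, 0, 0, 0, 0], [0, 0, 0, 0, 0, 0, 0]]])

```text
t: 5.15
ee_pos: [570.6, 215.1, 294.3]
orientation: [2.219, 2.221, 0.004]
ft_force: [9.7, -0.1, -9.3]
width: 11.2
grasp_force: 30.0
```

step_arm(targets=[[[0.03, 0, 0.03, 0, 0, 0, 0], [0.03, 0, 0.03, 0, 0, 0, 0], [0.03, 0, 0.03, 0, 0, 0, 0], [0, 0, 0, 0, 0, 0, 0], [0, 0, 0, 0, 0, 0, 0]]])

```text
t: 5.78
ee_pos: [573.8, 215.2, 298.9]
orientation: [-2.22, -2.223, 0.0]
ft_force: [2.7, 1.7, -8.4]
width: 11.1
grasp_force: 30.0
```

Run:
```python
from h import *
g=snap("scene","s2")
a=cv2.imread("pics/scene0.png");b=cv2.imread("pics/s2.png")
c=[cv2.resize(i[165:300,320:440],(390,440),interpolation=cv2.INTER_CUBIC) for i in(a,b)]
cv2.imwrite("pics/s2c.png",np.clip(np.hstack(c)*1.4,0,255).astype('uint8'))
```

```text
(no output)
```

View pics/s2c.png

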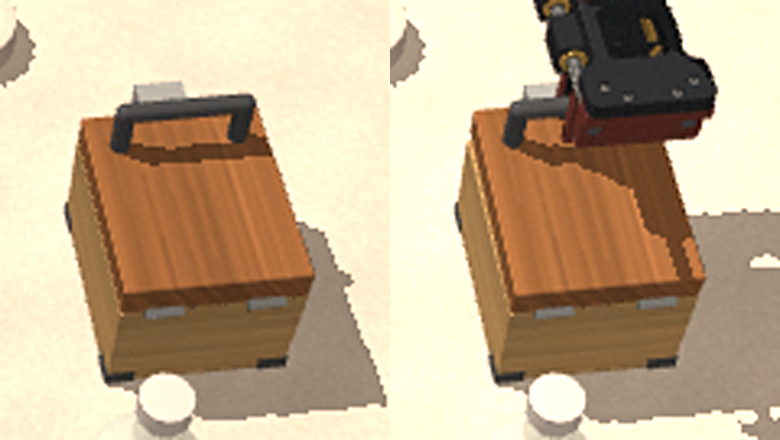

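In the second crop the lid has lifted: its front-left corner is up from about (80,118) to (470-390=80,108), and a light seam shows along the side. The pull stays near 8 N, so the left case is the unfastened one. I'll raise it along the arc.

step_arm(targets=[[[0.03, 0, 0.07, 0, 0, 0, 0], [0.03, 0, 0.07, 0, 0, 0, 0], [0.03, 0, 0.07, 0, 0, 0, 0], [0.03, 0, 0.07, 0, 0, 0, 0], [0.02, 0, 0.05, 0, 0, 0, 0]]])

```text
t: 6.45
ee_pos: [583.5, 215.1, 315.8]
orientation: [2.216, 2.219, 0.011]
ft_force: [20.8, 1.6, -24.5]
width: 11.1
grasp_force: 30.0
```

step_arm(targets=[[[0, 0, 0, 0, 0, 0, 0], [0, 0, 0, 0, 0, 0, 0], [0, 0, 0, 0, 0, 0, 0], [0, 0, 0, 0, 0, 0, 0], [0, 0, 0, 0, 0, 0, 0]]])

```text
t: 7.08
ee_pos: [583.7, 215.1, 316.0]
orientation: [2.216, 2.219, 0.011]
ft_force: [18.3, 0.6, -19.3]
width: 10.8
grasp_force: 30.0
```

Run:
```python
from h import *
g=snap("scene","s3");b=cv2.imread("pics/s3.png")
cv2.imwrite("pics/s3c.png",np.clip(cv2.resize(b[165:300,320:440],(390,440),interpolation=cv2.INTER_CUBIC)*1.4,0,255).astype('uint8'))
```

```text
(no output)
```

View pics/s3c.png

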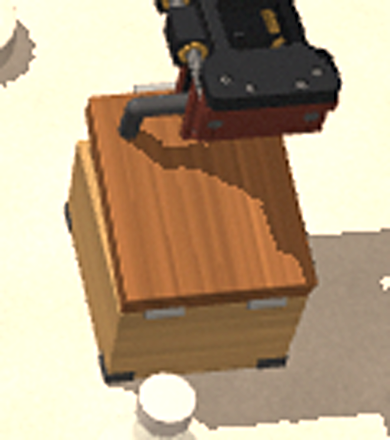

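The lid front is clearly up by 2–3 cm, with its left corner at (90,97) and the tray rim at (80,145). Now I'll lower it along the same arc.

step_arm(targets=[[[-0.04, 0, -0.07, 0, 0, 0, 0], [-0.04, 0, -0.07, 0, 0, 0, 0], [-0.04, 0, -0.07, 0, 0, 0, 0], [-0.04, 0, -0.07, 0, 0, 0, 0], [-0.04, 0, -0.07, 0, 0, 0, 0]]])

```text
t: 7.75
ee_pos: [572.6, 215.1, 300.3]
orientation: [2.217, 2.22, 0.008]
ft_force: [4.1, -1.9, 2.4]
width: 11.0
grasp_force: 30.0
```

step_arm(targets=[[[-0.03, 0, -0.06, 0, 0, 0, 0], [-0.02, 0, -0.06, 0, 0, 0, 0], [0, 0, -0.04, 0, 0, 0, 0], [0, 0, 0, 0, 0, 0, 0], [0, 0, 0, 0, 0, 0, 0]]])

```text
t: 8.38
ee_pos: [568.9, 215.2, 292.1]
orientation: [2.219, 2.222, 0.002]
ft_force: [0.2, -2.1, 14.3]
width: 10.6
grasp_force: 30.0
```

step_arm(targets=[[[0, 0, -0.02, 0, 0, 0, 0], [0, 0, -0.02, 0, 0, 0, 0], [0, 0, 0, 0, 0, 0, 0], [0, 0, 0, 0, 0, 0, 0], [0, 0, 0, 0, 0, 0, 0]]])

```text
t: 9.0
ee_pos: [568.8, 215.2, 291.8]
orientation: [2.219, 2.222, 0.003]
ft_force: [-5.2, -4.0, 29.5]
width: 11.1
grasp_force: 30.0
```

Run:
```python
from h import *
snap("scene","s4");a=cv2.imread("pics/scene0.png");b=cv2.imread("pics/s4.png")
c=[cv2.resize(i[165:300,320:440],(390,440),interpolation=cv2.INTER_CUBIC) for i in(a,b)]
cv2.imwrite("pics/s4c.png",np.clip(np.hstack(c)*1.4,0,255).astype('uint8'))
```

```text
(no output)
```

View pics/s4c.png

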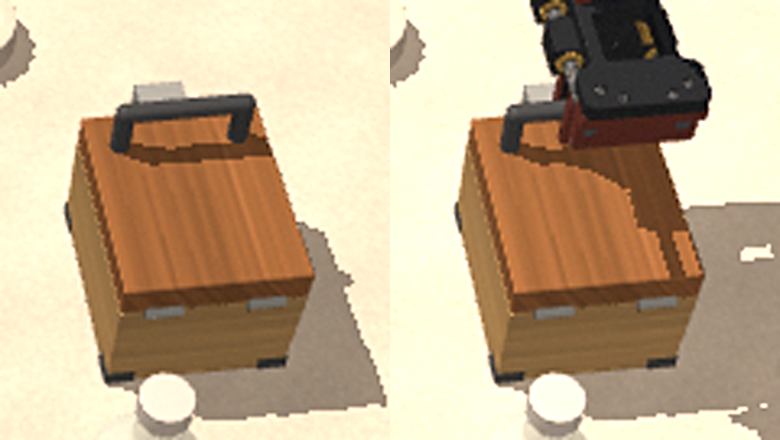

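The lid is down again: the corner is back at (470-390=80,118), and the push met a dead stop at 29 N. Releasing, then going round to the front of the catch.

step_arm(targets=[[[0, 0, 0.03, 0, 0, 0, 0], [0, 0, 0.01, 0, 0, 0, 0.3], [0, 0, 0, 0, 0, 0, 0.7], [0, 0, 0, 0, 0, 0, 0.7], [0, 0, 0, 0, 0, 0, 0.7]]])

```text
t: 9.68
ee_pos: [568.2, 215.1, 289.7]
orientation: [-2.22, -2.222, 0.002]
ft_force: [0.6, -0.2, -0.4]
width: 47.6
grasp_force: 0.0
```

step_arm(targets=[[[0, 0, 0.3, 0, 0, 0, 0.7], [0, 0, 0.3, 0, 0, 0, 0.7], [0, 0, 0.3, 0, 0, 0, 0.7], [0, 0, 0.3, 0, 0, 0, 0.7], [-0.2, 0, 0, 0, 0, 0, 0.5]]])

```text
t: 10.3
ee_pos: [558.9, 215.2, 352.0]
orientation: [2.22, 2.221, 0.005]
ft_force: [-0.0, 0.8, -0.4]
width: 54.8
grasp_force: 0.0
```

step_arm(targets=[[[-0.3, -0.03, 0, 0, 0, 0, 0], [-0.3, 0, 0, 0, 0, 0, 0], [-0.3, 0, 0, 0, 0, 0, 0], [-0.3, 0, 0, 0, 0, 0, 0], [-0.3, 0, 0, 0, 0, 0, 0]]])

```text
t: 10.92
ee_pos: [482.4, 213.6, 350.1]
orientation: [-2.22, -2.223, 0.0]
ft_force: [-0.3, 0.6, -0.5]
width: 4.8
grasp_force: 0.0
```

Run:
```python
from h import *
from workcell import readout
o=readout.get_obs();print(o['t'],o['ee_pos'],o['width'],o['ft_force'])
g=snap("wrist","w5");print(proj(g,np.array([524,213,80.])),proj(g,np.array([569,211,127.])),proj(g,np.array([485,213,172.])))
```

```text
10.925 [482.40005086 213.62867245 350.12551389] 4.766623532371307 [-0.26244882  0.58248076 -0.52228755]
[334.96490466 206.58361003] [421.6202299  234.11248918] [282.81840565 265.50725795]
```

View pics/w5.png

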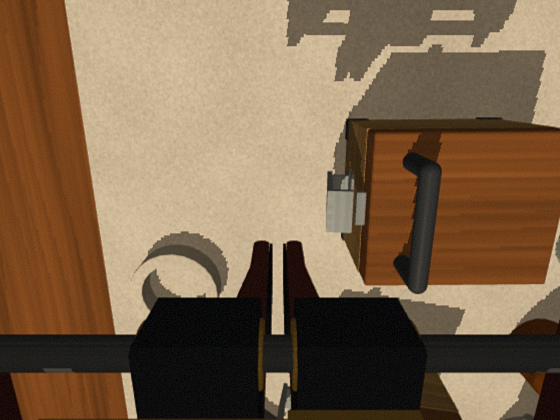

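The wrist view shows the catch flap at about (340,203), where (335,206) was predicted. The closed fingers are clear in front of it. Going down to press height.

step_arm(targets=[[[0, 0, -0.38, 0, 0, 0, 0], [0, 0, -0.38, 0, 0, 0, 0], [0, 0, -0.38, 0, 0, 0, 0], [0, 0, -0.38, 0, 0, 0, 0], [0, 0, -0.36, 0, 0, 0, 0]]])

```text
t: 11.6
ee_pos: [483.5, 213.7, 255.5]
orientation: [2.22, 2.223, 0.001]
ft_force: [-0.2, -0.8, 1.0]
width: 0.4
grasp_force: 0.0
```

step_arm(targets=[[[0.06, 0, 0, 0, 0, 0, 0], [0.06, 0, 0, 0, 0, 0, 0], [0.06, 0, 0, 0, 0, 0, 0], [0.06, 0, 0, 0, 0, 0, 0], [0.04, 0, 0, 0, 0, 0, 0]]])

```text
t: 12.22
ee_pos: [497.8, 213.6, 256.5]
orientation: [2.22, 2.222, 0.001]
ft_force: [-0.6, -0.2, -0.2]
width: 0.6
grasp_force: 0.0
```

step_arm(targets=[[[0.04, 0, 0, 0, 0, 0, 0], [0.04, 0, 0, 0, 0, 0, 0], [0.04, 0, 0, 0, 0, 0, 0], [0, 0, 0, 0, 0, 0, 0], [0, 0, 0, 0, 0, 0, 0]]])

```text
t: 12.85
ee_pos: [503.4, 213.6, 256.1]
orientation: [-2.22, -2.223, 0.0]
ft_force: [-0.3, -0.6, -0.3]
width: 0.2
grasp_force: 0.0
```

step_arm(targets=[[[0.03, 0, 0, 0, 0, 0, 0], [0.03, 0, 0, 0, 0, 0, 0], [0.02, 0, 0, 0, 0, 0, 0], [0, 0, 0, 0, 0, 0, 0], [0, 0, 0, 0, 0, 0, 0]]])

```text
t: 13.48
ee_pos: [507.2, 213.6, 256.1]
orientation: [-2.22, -2.223, 0.001]
ft_force: [-2.8, 0.9, 2.0]
width: 0.3
grasp_force: 1.4
```

step_arm(targets=[[[0.02, 0, 0, 0, 0, 0, 0], [0.02, 0, 0, 0, 0, 0, 0], [0.02, 0, 0, 0, 0, 0, 0], [0, 0, 0, 0, 0, 0, 0], [0, 0, 0, 0, 0, 0, 0]]])

```text
t: 14.1
ee_pos: [510.6, 213.6, 256.2]
orientation: [2.22, 2.223, 0.0]
ft_force: [-3.3, -0.3, 2.2]
width: 0.4
grasp_force: 1.4
```

Contact came at about 505 and the flap is moving at about 3 N. I'll carry on to its stop.

step_arm(targets=[[[0.02, 0, 0, 0, 0, 0, 0], [0.02, 0, 0, 0, 0, 0, 0], [0, 0, 0, 0, 0, 0, 0], [0, 0, 0, 0, 0, 0, 0], [0, 0, 0, 0, 0, 0, 0]]])

```text
t: 14.72
ee_pos: [512.6, 213.6, 256.2]
orientation: [2.22, 2.223, 0.0]
ft_force: [-2.1, 0.5, 1.8]
width: 0.3
grasp_force: 1.1
```

step_arm(targets=[[[0.02, 0, 0, 0, 0, 0, 0], [0.02, 0, 0, 0, 0, 0, 0], [0, 0, 0, 0, 0, 0, 0], [0, 0, 0, 0, 0, 0, 0], [0, 0, 0, 0, 0, 0, 0]]])

```text
t: 15.35
ee_pos: [514.5, 213.6, 256.2]
orientation: [2.22, 2.223, 0.0]
ft_force: [-3.2, -1.0, 1.5]
width: 0.3
grasp_force: 1.2
```

step_arm(targets=[[[0.02, 0, 0, 0, 0, 0, 0], [0.02, 0, 0, 0, 0, 0, 0], [0, 0, 0, 0, 0, 0, 0], [0, 0, 0, 0, 0, 0, 0], [0, 0, 0, 0, 0, 0, 0]]])

```text
t: 15.98
ee_pos: [515.6, 213.6, 256.1]
orientation: [-2.219, -2.222, 0.003]
ft_force: [-7.6, -0.3, 5.2]
width: 0.3
grasp_force: 3.7
```

step_arm(targets=[[[0.03, 0, 0, 0, 0, 0, 0], [0.02, 0, 0, 0, 0, 0, 0], [0, 0, 0, 0, 0, 0, 0], [0, 0, 0, 0, 0, 0, 0], [0, 0, 0, 0, 0, 0, 0]]])

```text
t: 16.6
ee_pos: [516.7, 213.6, 256.0]
orientation: [-2.217, -2.22, 0.009]
ft_force: [-15.4, 3.1, 12.2]
width: 0.3
grasp_force: 7.7
```

step_arm(targets=[[[0.03, 0, 0, 0, 0, 0, 0], [0, 0, 0, 0, 0, 0, 0], [0, 0, 0, 0, 0, 0, 0], [0, 0, 0, 0, 0, 0, 0], [-0.1, 0, 0, 0, 0, 0, 0]]])

```text
t: 17.23
ee_pos: [514.8, 213.7, 256.1]
orientation: [-2.219, -2.223, 0.001]
ft_force: [0.4, 0.7, 0.7]
width: 0.2
grasp_force: 0.0
```

step_arm(targets=[[[-0.2, 0, 0, 0, 0, 0, 0], [-0.25, 0, 0, 0, 0, 0, 0], [-0.25, 0, 0, 0, 0, 0, 0], [0, 0, 0.4, 0, 0, 0, 0], [0, 0, 0.4, 0, 0, 0, 0]]])

```text
t: 17.85
ee_pos: [479.7, 213.6, 296.4]
orientation: [-2.22, -2.223, 0.001]
ft_force: [0.4, 0.1, 0.4]
width: 0.8
grasp_force: 0.0
```

step_arm(targets=[[[0, 0, 0.4, 0, 0, 0, 0], [0, 0, 0.4, 0, 0, 0, 0], [0, 0, 0.29, 0, 0, 0, 0], [0, 0, 0, 0, 0, 0, 0], [0, 0, 0, 0, 0, 0, 0]]])

```text
t: 18.48
ee_pos: [480.1, 213.5, 350.1]
orientation: [-2.22, -2.223, 0.001]
ft_force: [0.3, -1.6, -0.8]
width: 0.6
grasp_force: 0.0
```

Run:
```python
from h import *
from workcell import readout
o=readout.get_obs();print(o['t'],o['ee_pos'],o['ft_force'])
snap("wrist","w6");snap("scene","s6");snap("top","t6")
f=lambda n,a,b,c,d:cv2.resize(cv2.imread(f"pics/{n}.png")[a:b,c:d],(390,290),interpolation=cv2.INTER_CUBIC)
v=np.vstack([np.hstack([f("w5",150,255,300,440),f("w6",150,255,300,440)]),np.hstack([f("scene0",180,240,330,410),f("s6",180,240,330,410)])])
cv2.imwrite("pics/cmp6.png",np.clip(v*1.4,0,255).astype('uint8'))
```

```text
18.475 [480.14296748 213.51116014 350.09032713] [ 0.31817776 -1.56923721 -0.83248074]
```

View pics/cmp6.png

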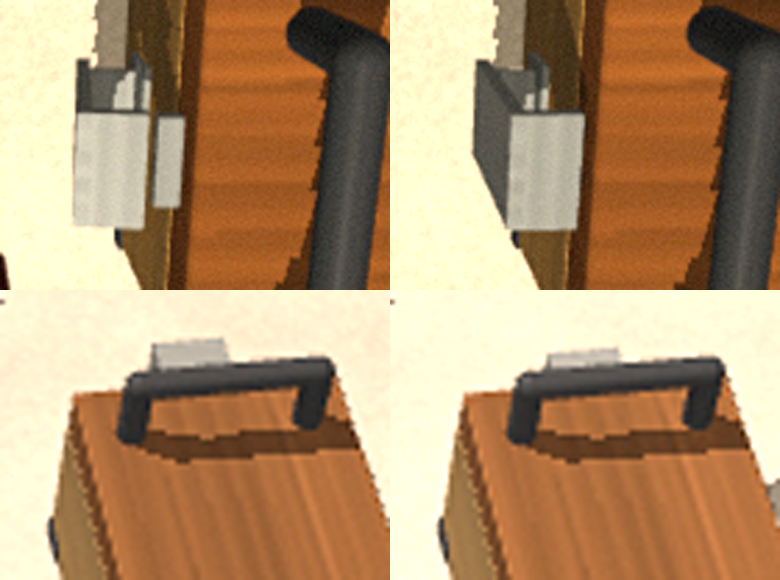

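In the comparison, the gap between claw and strike plate (150,160 before) has closed. The claw at (545,170) now sits over the strike plate with the flap upright, and the lid is shut as at the start. Nothing else was touched, so I'm handing in.

```bash
python3 -c "
from workcell import ctrl
print(ctrl.close_job())"
```

```text
the job is handed in; nothing more can be done
None
```

The left-hand case (towards +y) had the missed catch: I raised its lid about 2.5 cm, shut it and pressed the catch in to its stop, which the camera shows hooked over the strike plate; I never touched the other cases or objects, and handed in at about 18.5 s.

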